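# Park the spray can's cap in the slanted cap cup

### The arm

A 7-joint arm with a two-finger parallel gripper is mounted at the origin on the work surface. World frame = base frame: x ahead of the robot, y to its left, z up, the work surface at z = 0. Lengths are in m, angles in degrees, forces in N, time in s.
With the tool pointing down it reaches from about 0.425 to 0.875 m from the base axis. Payload 8.4 kg.
Tool frame: the origin (TCP) lies between the finger pads; the fingertips stand 17 mm ahead of it and the grasp point (between the pads) lies 2 mm behind it; z points along the fingers, y is the line along which they close (so a half turn about z gives the same grasp; the last joint's range is limited). The gripper opens to 85 mm and grips with 20 to 120 N. Pads are 22 mm wide; open, the fingers measure 114 mm over their backs; the gripper's body (76 mm by 85 mm) begins 54 mm behind the grasp point. The pads swing forward as they close: fully open they stand 13 mm farther back than shut.
Start: joints at [61.467, 19.091, 2.286, 83.961, -0.768, 76.965, -3.352], TCP at [0.252, -0.599, 0.248] pointing down, gripper open.
Joint ranges: [-147.57, 147.57], [-21.85, 119.76], [-74.77, 79.35], [14.55, 137.4], [-85.83, 265.84], [4.83, 119.75], [-152.11, 152.11]. Speed limits (degrees/s): [127.2, 127.2, 159.86, 159.86, 180, 180, 180].

### API

Orientations are given as a 3x3 rotation matrix whose columns are the frame's x, y, z axes.
In Python, from station import * gives the robot as it stands.
- The arm moves only by the tool step_arm, never from a script. Its argument "plan" is a list of rows, each an object of numbers: "tx", "ty", "tz": the shift along the world's x, y, z in units of 25 mm (1.0 is 25 mm); "rx", "ry", "rz": the turn, a rotation vector about the world's x, y, z in units of 5 degrees (1.0 is 5 degrees). In form: [{"tx": .., "ty": .., "tz": .., "rx": .., "ry": .., "rz": ..}, ...]. A call has 1 to 8 rows; each row shifts and turns the commanded pose from where the row before left it; what a row does not reach is not made up. A row lasts 1/12 s, in which the tool goes at most 41.7 mm and 7.16 degrees, less where a joint would pass 70% of its speed; a pose out of reach is approached as far as the arm can. A call is refused whole if a number of a shift passes 1 or a number of a turn 1, either way. A call with a gripper value outside its range is refused whole. "gripper" is the closure in counts, from 0 (fully open) to 255 (shut), set as the call begins (left out, the last holds). The fingers move at their own pace and stop on an object; "force" is the grip in N (left out, the last holds). Time passes only in rows, so rows that do not move let the fingers close. It gives the time, the measured TCP pose, the force, the opening and the grip force at its end, in the units of the state.
- read_state(): the state, without advancing time (a new reading comes with each control period).
- snapshot(name): name is "side" or "top"; returns (picture, depth): 420x560x3 uint8, blue, green, red; 420x560 float32, m along the optical axis (not along the pixel's ray), 0 where there is no reading.
- camera_info(name): a dict with "fx", "fy", "cx", "cy" (pixels), "R" (3x3) and "t" (3): a world point X has camera coordinates R X + t. Camera axes: x right, y down, z forward; pixel columns grow to the right and rows downward; lengths in m; the calibration is good to about 2 mm. A picture is of the moment at which its call begins. camera_info takes no time and is no camera call.
- sign_off(): hands the job in; it is judged then, once.
The state is a dict: "t": time; "joint_positions": joint angles; "qvel": joint speeds; "tau": joint torques, N m; "position": TCP position; "tcp_rot": TCP orientation; "wrist_force": force on the tool from outside, world axes, zero at the start; "torque": the same for the moment, N m; "opening": finger opening in m; "gripper_force": force on a finger pad.
Only numpy, scipy, OpenCV 4.12 (cv2) and the standard library are available. Lean on these libraries where they do the work, as an engineer would, in place of code of your own. Each camera call takes 0.05 s, during which the arm holds its last target. There are 200 camera calls.

### The job

Lift the loose red cap off the spray can and park it, open end down, in the slanted cap cup: keep hold of it and ease it down along the cup's slope until you feel it rest on the sprung cushion inside, whose depth differs every time, and only then let go, so that it is neither dropped nor rammed. Leave the can standing where it is and do not disturb the grinding wheel, the wrench or the jar.

Things in the scene. Friction and masses are not known exactly. Their poses are not given: they have to be found in the camera images.
- can: Blue spray can, white and yellow label, standing loose on the bench left or right of its middle: diameter 66 mm, 120 mm high to its flat shoulder, 0.25 to 0.5 kg. Under the cap, on the shoulder: a steel boss (diameter 45 mm, 10 mm high) and a white nozzle (diameter 12 mm, its top 152 mm above the can's underside). Origin: centre of the underside; z up.
- cap: Loose red plastic cap, a round cup turned upside down: outer diameter 56 mm, 100 mm long, wall 3 mm, about 50 g. Its rim rests on the can's shoulder around boss and nozzle with 2.5 mm play; it must rise over 32 mm to clear the nozzle. Origin: centre of its open rim (lower end); z along its axis to the closed top.
- cap_top (a point): Centre of the cap's closed top face, 100 mm from its origin along its z.
- holder: Fixed dark steel foot of the cap cup, plate 130 x 110 mm, 12 mm thick, bolted to the bench; carries the cup and the cushion. Origin: on the bench under the cup's bottom, 18 mm short of it along the foot's x.
- cup: Aluminium cap cup fixed on the dark foot, leaning 0.40 rad (23 degrees), mouth tipped mostly towards the robot's left. Outer diameter 72 mm, bore 64 mm, widening at the lip (outer diameter 78 mm). Origin: centre of the underside of its bottom; z runs along its axis out of the mouth (mouth at z = 100 mm); y is level.
- cup_mouth (a point): Centre of the cup's mouth, same axes as the cup. Inside the cup is a yellow disc, a sprung cushion (diameter 60 mm), whose face lies somewhere from 35 to 67 mm below the mouth, differently every time; it yields 1 mm per 1.5 N for 4 mm, then is hard. Pressing with over 25 N is ramming.
- wheel: Bystander: brick-coloured spare grinding wheel lying flat, diameter 125 mm, 20 mm thick. Origin: centre of the underside.
- wrench: Bystander: steel wrench, 170 mm long, lying along its x. Origin: its middle, underside.
- jar: Bystander: amber glass jar with a black lid, diameter 64 mm, 90 mm high. Origin: centre of the underside.

How it is judged:
By the outcome, as a careful person would: the job done as asked, in the order asked, and still so for the second after the job is handed in, with the robot touching nothing.
It also fails if it takes over 45 s, if anything falls off the work surface, if the arm or the gripper's body presses on something with over 40 N, if the wrist force passes 120 N, or if a joint passes its speed limit or range.

## Working session

There is one attempt and no reset: what is moved stays moved. The work goes in short steps, Python scripts to look and compute and a tool call to move; the robot and the scene stay as the last step left them, time stands still between calls to the robot, and variables do not carry over. Pictures are saved under pics/ and viewed, at most 10 in all, crops included, and the job is handed in when it is done.

Besides the shell and the picture viewer there is one more tool, called after "Request:" as a command line: name --argument value ..., lists and objects as JSON in quotes. step_arm: Moves the arm, as the interface text tells. Its arguments: {"type":"object","properties":{"plan":{"type":"array","items":{"type":"object","properties":{"tx":{"type":"number"},"ty":{"type":"number"},"tz":{"type":"number"},"rx":{"type":"number"},"ry":{"type":"number"},"rz":{"type":"number"}}}},"gripper":{"type":"number"},"force":{"type":"number"}},"required":["plan"]}

```bash
mkdir -p pics; ls; python3 - <<'E'
from station import *
import cv2,numpy as np
for n in("side","top"):
    p,d=snapshot(n); cv2.imwrite(f"pics/{n}0.png",p); np.save(f"{n}0.npy",d)
    c=camera_info(n); print(n,c['fx'],c['cx'],c['cy'],np.round(-np.array(c['R']).T@c['t'],3),np.round(c['R'],2).tolist())
s=read_state(); print(s['t'],s['position'],np.round(s['tcp_rot'],3).tolist(),s['opening'])
E
```

```text
pics
side 407.25043603867147 280.8029047955017 212.9866425012305 [ 0.408 -0.634  0.578] [[0.95, -0.31, -0.02], [-0.19, -0.52, -0.83], [0.25, 0.79, -0.55]]
top 463.60733508712235 277.01381338039334 205.7589491110649 [0.447 0.018 1.069] [[-0.01, -1.0, 0.01], [-0.99, 0.01, -0.15], [0.15, -0.01, -0.99]]
0.1 [ 0.2522546  -0.59864596  0.24750398] [[0.922, 0.388, -0.001], [0.388, -0.922, 0.001], [-0.0, -0.001, -1.0]] 0.0849539868700085
```

View pics/side0.png

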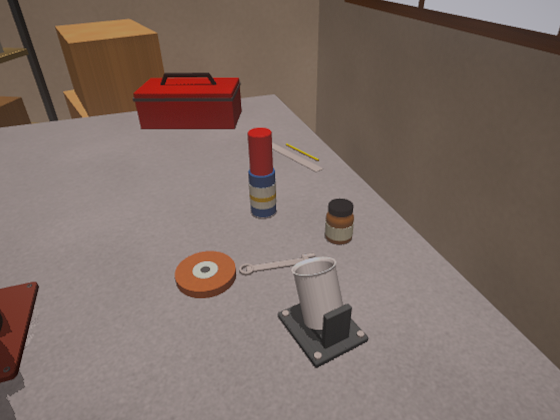

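View pics/top0.png

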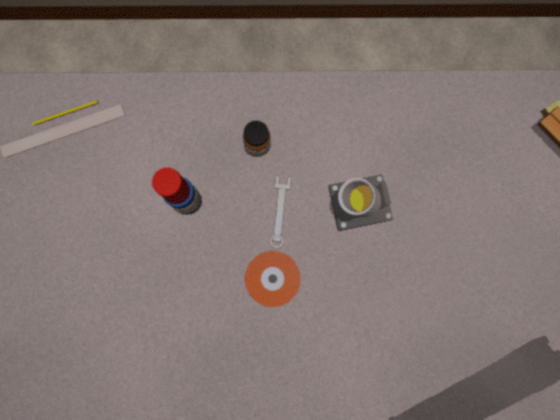

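The side view shows the cap on the can at about (260,150), the cup at (318,285), the jar at (340,222), the wrench at (278,265) and the wheel at (206,272). In the top view the cap top is at (168,182), the cup mouth at (357,197) and the foot around (360,203).

```bash
cat > h.py <<'E'
from station import *
import cv2,numpy as np
def cloud(n,d):
    c=camera_info(n); v,u=np.mgrid[0:420,0:560]
    P=np.stack([(u-c['cx'])/c['fx']*d,(v-c['cy'])/c['fy']*d,d],-1)
    W=(P-np.array(c['t']))@np.array(c['R']); W[d<=0]=np.nan
    return W
E
python3 - <<'E'
from h import *
C={}
for n in("side","top"):
    p=cv2.imread(f"pics/{n}0.png"); W=cloud(n,np.load(f"{n}0.npy")); C[n]=(p,W)
    hsv=cv2.cvtColor(p,cv2.COLOR_BGR2HSV).astype(int); H,S,V=hsv[...,0],hsv[...,1],hsv[...,2]
    red=((H<5)|(H>175))&(S>150)&(V>60)&(abs(W[...,2]-.17)<.08)
    w=W[red]; print(n,"red",len(w),"ztop",np.percentile(w[:,2],[5,50,95,99]))
    if n=="top":
        t=w[w[:,2]>.21]; (x,y),r=cv2.minEnclosingCircle(t[:,:2].astype(np.float32)); print("top face",np.median(t,0),x,y,r)
    else:
        # cylinder side: circle fit to points z .13-.21
        t=w[(w[:,2]<.21)&(w[:,2]>.13)]; A=np.c_[2*t[:,:2],np.ones(len(t))]; s=np.linalg.lstsq(A,(t[:,:2]**2).sum(1),rcond=None)[0]; print("circ",s[:2],np.sqrt(s[2]+s[:2]@s[:2]))
    for (nm,m) in (("foot",(abs(W[...,2]-.012)<.005)&(V<75)),("yellow",(H>20)&(H<33)&(S>150))):
        for k in [0]:
            mm=m.astype(np.uint8); 
            q=np.argwhere(mm); 
            q=[a for a in q if (310<a[1]<410 and 160<a[0]<250) ] if n=="top" else [a for a in q if 260<a[1]<380 and 240<a[0]<370]
            if len(q):
                w=np.array([W[a[0],a[1]] for a in q]); print(n,nm,len(q),np.nanmedian(w,0),w.min(0),w.max(0))
                if nm=="foot": print(cv2.minAreaRect(w[:,:2].astype(np.float32)))
# cup points
for n,(u0,u1,v0,v1) in (("top",(325,400,165,235)),("side",(280,360,250,345))):
    p,W=C[n]; w=W[v0:v1,u0:u1].reshape(-1,3); w=w[w[:,2]>.03]
    print(n,len(w),"zmax",np.nanpercentile(w[:,2],[50,90,99,100]),w[np.nanargmax(w[:,2])])
p,W=C["top"]; cv2.imwrite("pics/cup.png",cv2.resize(p[160:240,315:405],None,fx=6,fy=6,interpolation=cv2.INTER_CUBIC))
p,W=C["side"]; cv2.imwrite("pics/cups.png",cv2.resize(p[245:365,265:385],None,fx=5,fy=5,interpolation=cv2.INTER_CUBIC))
E
```

```text
side red 3324 ztop [0.09631895 0.14027236 0.21698298 0.22016467]
circ [0.47620145 0.5668587 ] 0.386449357504463
side foot 593 [ 0.5895014  -0.19471759  0.01114984] [ 0.55345246 -0.25751368  0.00700199] [ 0.68251072 -0.12632641  0.01687041]
((0.6173345446586609, -0.18553653359413147), (0.10819286108016968, 0.12727606296539307), 11.323477745056152)
top red 799 ztop [0.16137033 0.21903239 0.22199724 0.22262376]
top face [0.62688976 0.21666141 0.21944264] 0.6284418106079102 0.217766672372818 0.028089633211493492
top foot 303 [ 0.59203359 -0.13304435  0.01168938] [ 0.55704568 -0.20006463  0.00707538] [ 0.65340803 -0.11369402  0.01680126]
((0.596764087677002, -0.13742035627365112), (0.10725946724414825, 0.06649494171142578), 51.317047119140625)
top yellow 320 [ 0.61919926 -0.1707273   0.06045475] [ 0.59398881 -0.19361301  0.03782283] [ 0.64672074 -0.15217284  0.07286363]
top 1479 zmax [0.07833791 0.12553507 0.13935749 0.14428848] [ 0.61831845 -0.186553    0.14428848]
side 3333 zmax [0.09210136 0.1241151  0.13781029 0.1408142 ] [ 0.62321388 -0.1863786   0.1408142 ]
```

View pics/cup.png

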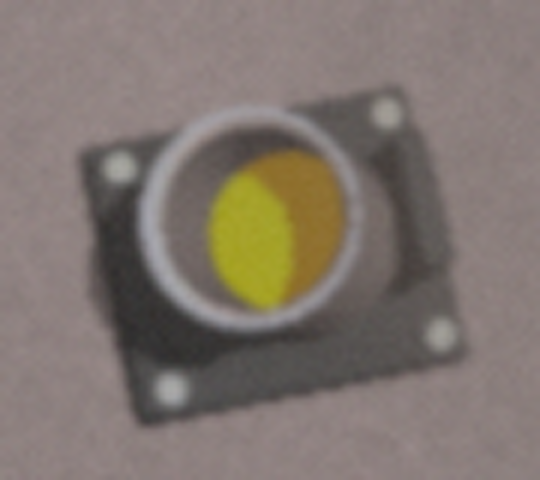

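View pics/cups.png

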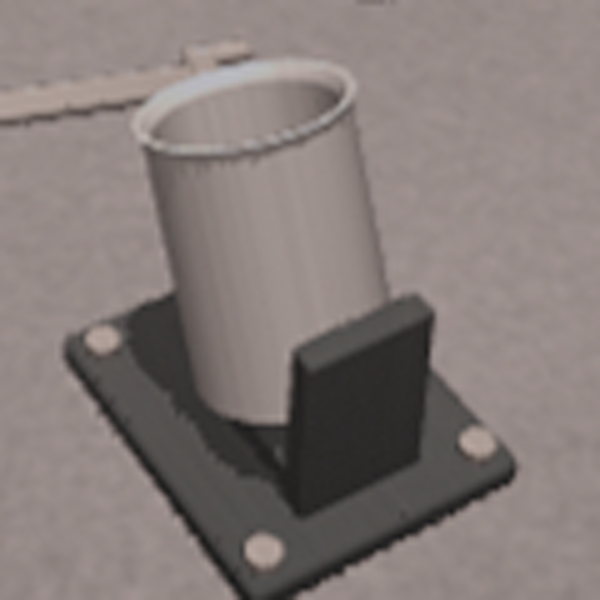

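The crops show the top-view lip ring centred near (251,217) and the side-view ring near (244,108). The foot screws are at (120,165), (387,113), (441,334) and (172,390). I'll triangulate these.

```bash
python3 - <<'E'
from h import *
def ray(n,u,v):
    c=camera_info(n);R=np.array(c['R']);return -R.T@c['t'],R.T@np.array([(u-c['cx'])/c['fx'],(v-c['cy'])/c['fy'],1])
def onz(n,u,v,z): o,d=ray(n,u,v);return o+d*(z-o[2])/d[2]
ft=lambda u,v:((u+.5)/6-.5+315,(v+.5)/6-.5+160)
fs=lambda u,v:((u+.5)/5-.5+265,(v+.5)/5-.5+245)
S=[onz("top",*ft(*a),.013) for a in((120,165),(387,113),(441,334),(172,390))]
T=[onz("side",*fs(*a),.013) for a in((102,340),(478,442),(264,551))]
print("screws top",np.round(S,4).tolist(),"\nside",np.round(T,4).tolist()); S=np.array(S)
d=(S[0]-S[1]+S[3]-S[2]);print("yaw",np.degrees(np.arctan2(d[1],d[0])),"ctr",S.mean(0))
d=np.array(T[0])-T[2];print("yaw side",np.degrees(np.arctan2(d[1],d[0])))
(o1,d1),(o2,d2)=ray("top",*ft(251.5,216.5)),ray("side",*fs(244,108))
k=np.linalg.lstsq(np.c_[d1,-d2],o2-o1,rcond=None)[0];print("mouth",o1+k[0]*d1,o2+k[1]*d2)
# lip plane from depth clouds: bright ring pts in top
p=cv2.imread("pics/side0.png");W=cloud("side",np.load("side0.npy"))
hsv=cv2.cvtColor(p,cv2.COLOR_BGR2HSV).astype(int)
m=((hsv[...,0]<5)|(hsv[...,0]>175))&(hsv[...,1]>150);m[:,:230]=0;m[:125]=0;m[:,290:]=0
w=W[m];t=w[(w[:,2]<.21)&(w[:,2]>.13)]
A=np.c_[2*t[:,:2],np.ones(len(t))];s=np.linalg.lstsq(A,(t[:,:2]**2).sum(1),rcond=None)[0];print("cap side",s[:2],np.sqrt(s[2]+s[:2]@s[:2]),len(t),t.mean(0))
W=cloud("top",np.load("top0.npy"));w=W[160:240,315:405].reshape(-1,3);L=w[(w[:,2]>.108)]
print("lip pts",len(L),L.min(0),L.max(0))
s=read_state();print(s['joint_positions'])
E
```

```text
screws top [[0.655, -0.1244, 0.013], [0.6747, -0.2289, 0.013], [0.5879, -0.2458, 0.013], [0.5672, -0.1418, 0.013]] 
side [[0.5661, -0.1393, 0.013], [0.6738, -0.2262, 0.013], [0.587, -0.2434, 0.013]]
yaw 100.96323072429733 ctr [ 0.62116967 -0.18523824  0.013     ]
yaw side 101.3669827791084
mouth [ 0.61474178 -0.15448517  0.12346514] [ 0.6132628  -0.15415791  0.12314374]
cap side [0.62688303 0.21717107] 0.025955422149459843 693 [0.6224273  0.19677801 0.17105592]
lip pts 387 [ 0.5766219  -0.19817179  0.10805872] [ 0.65163662 -0.11950121  0.14428848]
[61.46673987 19.1295593   2.28323299 84.00423749 -0.7688515  76.96595539
 -3.35300033]
```

Request:
step_arm --plan '[{"tx": 0.4,"ty": 0.8,"tz": 0.5,"rz": 0.5},{"tx": 0.47,"ty": 1,"tz": 0.5,"rz": 0.5},{"tx": 0.47,"ty": 1,"tz": 0.5,"rz": 0.5},{"tx": 0.47,"ty": 1,"tz": 0.5,"rz": 0.5},{"tx": 0.47,"ty": 1,"rz": 0.5},{"tx": 0.47,"ty": 1,"rz": 0.5},{"tx": 0.47,"ty": 1,"rz": 0.5},{"tx": 0.47,"ty": 1,"rz": 0.5}]' --gripper 0 --force 40

```text
invalid input at $.plan[0]: expected keys tx, ty, tz, rx, ry, rz
```

Request:
step_arm --plan '[{"tx": 0.47,"ty": 1,"rz": 0.5},{"tx": 0.47,"ty": 1,"rz": 0.5},{"tx": 0.47,"ty": 1,"rz": 0.5},{"tx": 0.47,"ty": 1,"rz": 0.5},{"tx": 0.47,"ty": 1,"rz": 0.5},{"tx": 0.47,"ty": 1,"rz": 0.5},{"tx": 0.47,"ty": 1,"rz": 0.5},{"tx": 0.47,"ty": 1,"rz": 0.5}]'

```text
invalid input at $.plan[0]: expected keys tx, ty, tz, rx, ry, rz
```

Request:
step_arm --plan '[{"tx": 0.47,"ty": 1,"rz": 0.5},{"tx": 0.47,"ty": 1,"rz": 0.5},{"tx": 0.47,"ty": 1,"rz": 0.5},{"tx": 0.47,"ty": 1,"rz": 0.5},{"tx": 0.47,"ty": 1,"rz": 0.5},{"tx": 0.47,"ty": 1,"rz": 0.5},{"tx": 0.47,"ty": 1,"rz": 0.5},{"tx": 0.47,"ty": 1,"rz": 0.5}]'

```text
invalid input at $.plan[0]: expected keys tx, ty, tz, rx, ry, rz
```

Request:
step_arm --plan '[{"tx": 0.47,"ty": 1,"rz": 0.5},{"tx": 0.47,"ty": 1,"rz": 0.5},{"tx": 0.47,"ty": 1,"rz": 0.5},{"tx": 0.47,"ty": 1,"rz": 0.5},{"tx": 0.47,"ty": 1,"rz": 0.5},{"tx": 0.47,"ty": 1,"rz": 0.5},{"tx": 0.4,"ty": 0.5,"rz": 0.3},{}]'

```text
invalid input at $.plan[0]: expected keys tx, ty, tz, rx, ry, rz
```

All six keys are needed in every row.

Request:
step_arm --plan '[{"tx": 0.4,"ty": 0.8,"tz": 0.5,"rx": 0,"ry": 0,"rz": 0.5},{"tx": 0.47,"ty": 1,"tz": 0.5,"rx": 0,"ry": 0,"rz": 0.5},{"tx": 0.47,"ty": 1,"tz": 0.5,"rx": 0,"ry": 0,"rz": 0.5},{"tx": 0.47,"ty": 1,"tz": 0.5,"rx": 0,"ry": 0,"rz": 0.5},{"tx": 0.47,"ty": 1,"tz": 0,"rx": 0,"ry": 0,"rz": 0.5},{"tx": 0.47,"ty": 1,"tz": 0,"rx": 0,"ry": 0,"rz": 0.5},{"tx": 0.47,"ty": 1,"tz": 0,"rx": 0,"ry": 0,"rz": 0.5},{"tx": 0.47,"ty": 1,"tz": 0,"rx": 0,"ry": 0,"rz": 0.5}]' --gripper 0 --force 40

```text
t: 0.77
position: [0.3449, -0.4026, 0.2981]
tcp_rot: [[0.732, 0.682, -0.0], [0.682, -0.732, 0.0], [-0.0, -0.0, -1.0]]
wrist_force: [-0.4, -0.8, 1.2]
opening: 0.0855
gripper_force: 0.0
```

Request:
step_arm --plan '[{"tx": 0.47,"ty": 1,"tz": 0,"rx": 0,"ry": 0,"rz": 0.5},{"tx": 0.47,"ty": 1,"tz": 0,"rx": 0,"ry": 0,"rz": 0.5},{"tx": 0.47,"ty": 1,"tz": 0,"rx": 0,"ry": 0,"rz": 0.5},{"tx": 0.47,"ty": 1,"tz": 0,"rx": 0,"ry": 0,"rz": 0.5},{"tx": 0.47,"ty": 1,"tz": 0,"rx": 0,"ry": 0,"rz": 0.5},{"tx": 0.47,"ty": 1,"tz": 0,"rx": 0,"ry": 0,"rz": 0.5},{"tx": 0.47,"ty": 1,"tz": 0,"rx": 0,"ry": 0,"rz": 0.5},{"tx": 0.47,"ty": 1,"tz": 0,"rx": 0,"ry": 0,"rz": 0.5}]'

```text
t: 1.43
position: [0.4389, -0.2022, 0.2982]
tcp_rot: [[0.454, 0.891, -0.0], [0.891, -0.454, 0.0], [-0.0, -0.0, -1.0]]
wrist_force: [0.4, -0.5, -0.1]
opening: 0.0854
gripper_force: 0.0
```

Request:
step_arm --plan '[{"tx": 0.47,"ty": 1,"tz": 0,"rx": 0,"ry": 0,"rz": 0.5},{"tx": 0.47,"ty": 1,"tz": 0,"rx": 0,"ry": 0,"rz": 0.5},{"tx": 0.47,"ty": 1,"tz": 0,"rx": 0,"ry": 0,"rz": 0.5},{"tx": 0.47,"ty": 1,"tz": 0,"rx": 0,"ry": 0,"rz": 0.5},{"tx": 0.47,"ty": 1,"tz": 0,"rx": 0,"ry": 0,"rz": 0.5},{"tx": 0.47,"ty": 1,"tz": 0,"rx": 0,"ry": 0,"rz": 0.5},{"tx": 0.47,"ty": 1,"tz": 0,"rx": 0,"ry": 0,"rz": 0.5},{"tx": 0.47,"ty": 1,"tz": 0,"rx": 0,"ry": 0,"rz": 0.5}]'

```text
t: 2.1
position: [0.5328, -0.0022, 0.2982]
tcp_rot: [[0.122, 0.993, -0.0], [0.993, -0.122, -0.0], [-0.0, -0.0, -1.0]]
wrist_force: [0.3, -0.3, 0.1]
opening: 0.0851
gripper_force: 0.0
```

Request:
step_arm --plan '[{"tx": 0.42,"ty": 1,"tz": 0,"rx": 0,"ry": 0,"rz": 0.45},{"tx": 0.42,"ty": 1,"tz": 0,"rx": 0,"ry": 0,"rz": 0.45},{"tx": 0.42,"ty": 1,"tz": 0,"rx": 0,"ry": 0,"rz": 0.45},{"tx": 0.42,"ty": 1,"tz": 0,"rx": 0,"ry": 0,"rz": 0.45},{"tx": 0.42,"ty": 1,"tz": 0,"rx": 0,"ry": 0,"rz": 0.45},{"tx": 0.42,"ty": 1,"tz": 0,"rx": 0,"ry": 0,"rz": 0.45},{"tx": 0.42,"ty": 1,"tz": 0,"rx": 0,"ry": 0,"rz": 0.45},{"tx": 0.42,"ty": 1,"tz": 0,"rx": 0,"ry": 0,"rz": 0.45}]'

```text
t: 2.77
position: [0.6167, 0.1976, 0.298]
tcp_rot: [[-0.19, 0.982, -0.001], [0.982, 0.19, -0.0], [0.0, -0.001, -1.0]]
wrist_force: [0.0, 0.6, -0.1]
opening: 0.0857
gripper_force: 0.0
```

Request:
step_arm --plan '[{"tx": 0.43,"ty": 0.78,"tz": 0,"rx": 0,"ry": 0,"rz": 0},{"tx": 0,"ty": 0,"tz": 0,"rx": 0,"ry": 0,"rz": 0},{"tx": 0,"ty": 0,"tz": -0.5,"rx": 0,"ry": 0,"rz": 0},{"tx": 0,"ty": 0,"tz": -0.5,"rx": 0,"ry": 0,"rz": 0},{"tx": 0,"ty": 0,"tz": -0.5,"rx": 0,"ry": 0,"rz": 0}]'

```text
t: 3.18
position: [0.6271, 0.2141, 0.259]
tcp_rot: [[-0.187, 0.982, -0.001], [0.982, 0.187, -0.001], [-0.001, -0.001, -1.0]]
wrist_force: [0.3, -0.1, -0.1]
opening: 0.0856
gripper_force: 0.0
```

```bash
python3 - <<'E'
from h import *
s=read_state();print(s['position'],s['joint_positions'])
p,d=snapshot("top");q,e=snapshot("side")
cv2.imwrite("pics/pre.png",np.hstack([cv2.resize(p[130:250,110:230],(400,400)),cv2.resize(q[60:220,180:340],(400,400))]))
E
```

```text
[0.62705159 0.21413981 0.25897879] [  5.20919961  25.00120115 -38.85696524  79.29214495  15.60261263
  81.15850614 -22.62986673]
```

View pics/pre.png

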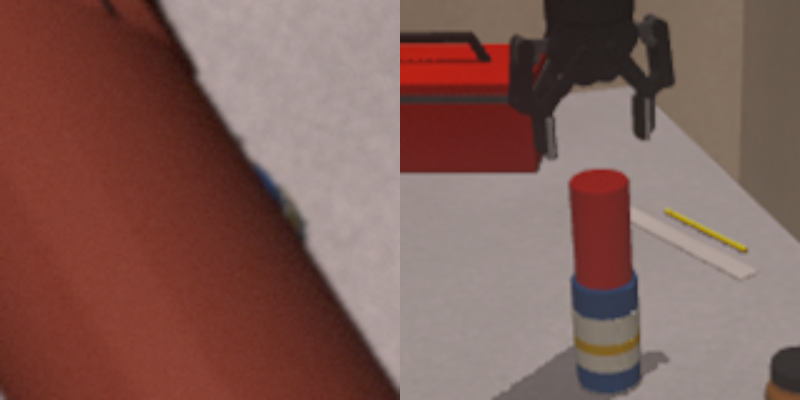

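The right crop (side view) shows the open fingers straddling the cap, whose top is at (600,182), with the fingertips still above it. I'll descend now.

Request:
step_arm --plan '[{"tx": 0,"ty": 0.12,"tz": -0.4,"rx": 0,"ry": 0,"rz": 0},{"tx": 0,"ty": 0,"tz": -0.5,"rx": 0,"ry": 0,"rz": 0},{"tx": 0,"ty": 0,"tz": -0.5,"rx": 0,"ry": 0,"rz": 0},{"tx": 0,"ty": 0,"tz": -0.4,"rx": 0,"ry": 0,"rz": 0},{"tx": 0,"ty": 0,"tz": -0.3,"rx": 0,"ry": 0,"rz": 0},{"tx": 0,"ty": 0,"tz": 0,"rx": 0,"ry": 0,"rz": 0}]'

```text
t: 3.78
position: [0.6266, 0.218, 0.2059]
tcp_rot: [[-0.188, 0.982, -0.003], [0.982, 0.188, -0.001], [-0.0, -0.003, -1.0]]
wrist_force: [-0.3, -0.3, -1.5]
opening: 0.0854
gripper_force: 0.0
```

Request:
step_arm --plan '[{"tx": 0,"ty": 0,"tz": 0,"rx": 0,"ry": 0,"rz": 0},{"tx": 0,"ty": 0,"tz": 0,"rx": 0,"ry": 0,"rz": 0},{"tx": 0,"ty": 0,"tz": 0,"rx": 0,"ry": 0,"rz": 0},{"tx": 0,"ty": 0,"tz": 0,"rx": 0,"ry": 0,"rz": 0},{"tx": 0,"ty": 0,"tz": 0,"rx": 0,"ry": 0,"rz": 0},{"tx": 0,"ty": 0,"tz": 0,"rx": 0,"ry": 0,"rz": 0},{"tx": 0,"ty": 0,"tz": 0,"rx": 0,"ry": 0,"rz": 0},{"tx": 0,"ty": 0,"tz": 0,"rx": 0,"ry": 0,"rz": 0}]' --gripper 255 --force 30

```text
t: 4.45
position: [0.6278, 0.2188, 0.2093]
tcp_rot: [[-0.188, 0.982, 0.002], [0.982, 0.188, 0.001], [0.0, 0.002, -1.0]]
wrist_force: [0.4, 0.8, 6.1]
opening: 0.0545
gripper_force: 32.1
```

```bash
python3 - <<'E'
from h import *
s=read_state();print(s['t'],s['position'],s['opening'],s['gripper_force'],s['wrist_force'])
q,e=snapshot("side")
cv2.imwrite("pics/grip.png",cv2.resize(q[80:230,180:340],(640,600)))
E
```

```text
4.45 [0.62784993 0.21881958 0.20930585] 0.05454486088321104 32.10191996768117 [0.41850033 0.8160875  6.12924442]
```

View pics/grip.png

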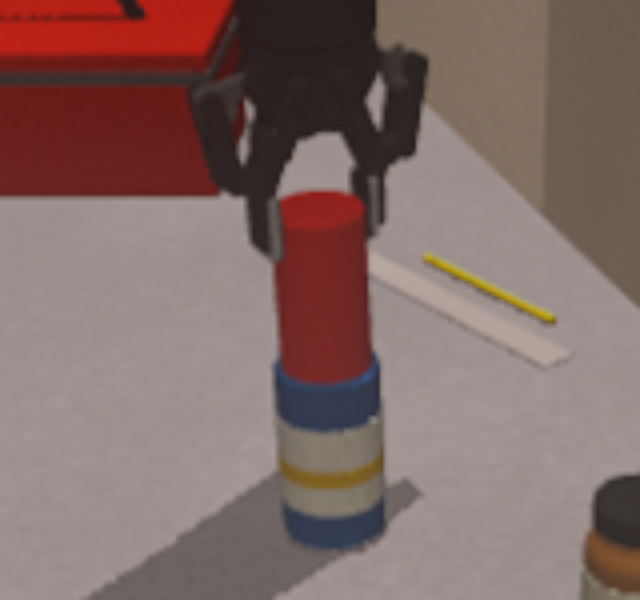

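The crop shows the cap gripped near its top, with the fingertips at about y=240 to 255, and the can still upright. I'll lift straight up.

Request:
step_arm --plan '[{"tx": 0,"ty": 0,"tz": 0.2,"rx": 0,"ry": 0,"rz": 0},{"tx": 0,"ty": 0,"tz": 0.3,"rx": 0,"ry": 0,"rz": 0},{"tx": 0,"ty": 0,"tz": 0.4,"rx": 0,"ry": 0,"rz": 0},{"tx": 0,"ty": 0,"tz": 0.5,"rx": 0,"ry": 0,"rz": 0},{"tx": 0,"ty": 0,"tz": 0.6,"rx": 0,"ry": 0,"rz": 0},{"tx": 0,"ty": 0,"tz": 0.6,"rx": 0,"ry": 0,"rz": 0},{"tx": 0,"ty": 0,"tz": 0.5,"rx": 0,"ry": 0,"rz": 0},{"tx": 0,"ty": 0,"tz": 0.3,"rx": 0,"ry": 0,"rz": 0}]'

```text
t: 5.17
position: [0.6278, 0.2188, 0.296]
tcp_rot: [[-0.188, 0.982, 0.002], [0.982, 0.188, 0.001], [0.0, 0.002, -1.0]]
wrist_force: [-0.2, 1.2, 0.3]
opening: 0.0544
gripper_force: 31.8
```

```bash
python3 - <<'E'
from h import *
s=read_state();print(s['t'],s['position'],s['opening'],s['gripper_force'],s['wrist_force'])
q,e=snapshot("side")
cv2.imwrite("pics/lift.png",cv2.resize(q[30:230,160:360],(600,600)))
E
```

```text
5.1667 [0.6277913  0.21884168 0.29599452] 0.05440224532365822 31.75710355862975 [-0.17216015  1.18841297  0.25996967]
```

View pics/lift.png

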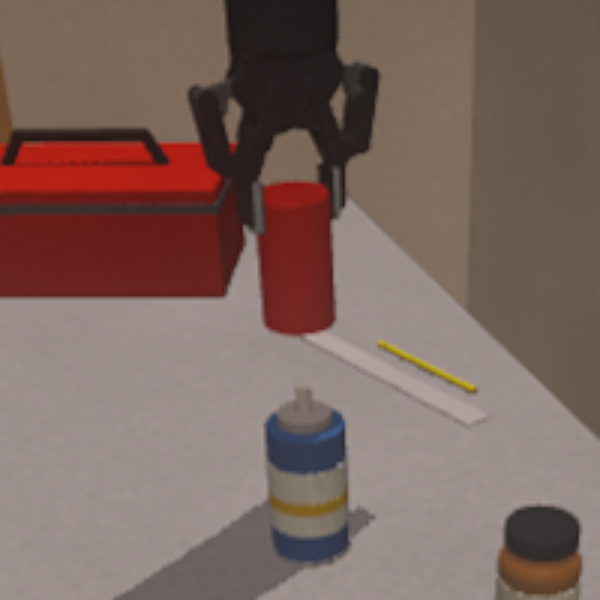

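The crop shows the cap free of the can: its rim is at (298,325), above the exposed nozzle at (303,390), and the can is undisturbed. I'll go over to the cup, tilting on the way.

Request:
step_arm --plan '[{"tx": 0,"ty": -0.4,"tz": 0,"rx": 0,"ry": 0,"rz": 0},{"tx": -0.07,"ty": -0.8,"tz": 0,"rx": -0.3,"ry": -0.06,"rz": 0},{"tx": -0.07,"ty": -1,"tz": 0,"rx": -0.4,"ry": -0.08,"rz": 0},{"tx": -0.07,"ty": -1,"tz": 0,"rx": -0.4,"ry": -0.08,"rz": 0},{"tx": -0.07,"ty": -1,"tz": 0,"rx": -0.4,"ry": -0.08,"rz": 0},{"tx": -0.07,"ty": -1,"tz": 0,"rx": -0.4,"ry": -0.08,"rz": 0},{"tx": -0.07,"ty": -1,"tz": 0,"rx": -0.4,"ry": -0.08,"rz": 0},{"tx": -0.07,"ty": -1,"tz": 0,"rx": -0.4,"ry": -0.08,"rz": 0}]'

```text
t: 5.88
position: [0.6147, 0.0356, 0.2935]
tcp_rot: [[-0.182, 0.982, 0.047], [0.953, 0.188, -0.237], [-0.242, 0.002, -0.97]]
wrist_force: [0.1, 0.1, -1.1]
opening: 0.0546
gripper_force: 31.8
```

Request:
step_arm --plan '[{"tx": -0.07,"ty": -1,"tz": 0,"rx": -0.4,"ry": -0.08,"rz": 0},{"tx": -0.07,"ty": -1,"tz": -0.1,"rx": -0.4,"ry": -0.08,"rz": 0},{"tx": -0.07,"ty": -1,"tz": -0.2,"rx": -0.4,"ry": -0.08,"rz": 0},{"tx": -0.07,"ty": -1,"tz": -0.2,"rx": -0.4,"ry": -0.08,"rz": 0},{"tx": -0.07,"ty": -1,"tz": -0.2,"rx": -0.2,"ry": -0.02,"rz": 0},{"tx": -0.07,"ty": -0.8,"tz": -0.2,"rx": 0,"ry": 0,"rz": 0},{"tx": 0,"ty": 0,"tz": 0,"rx": 0,"ry": 0,"rz": 0},{"tx": 0,"ty": 0,"tz": 0,"rx": 0,"ry": 0,"rz": 0}]'

```text
t: 6.55
position: [0.6038, -0.1093, 0.2704]
tcp_rot: [[-0.171, 0.983, 0.073], [0.905, 0.186, -0.384], [-0.39, 0.0, -0.921]]
wrist_force: [0.6, 0.9, -0.6]
opening: 0.0545
gripper_force: 31.8
```

```bash
cat > m.py <<'E'
from h import *
M=np.array([.614,-.1543,.1235]);u=np.array([-.1925,.981]);a=np.r_[np.sin(.4)*u,np.cos(.4)]
s=read_state();P=np.array(s['position']);R=np.array(s['tcp_rot']);z=-R[:,2]
print("t",s['t'],P,"tilt err rotvec deg",np.degrees(np.cross(z,a)),"joints",np.round(s['joint_positions']),s['opening'],s['wrist_force'])
r=P-.0893*z; print("rim",r,"along",(r-M)@a,"lateral",(r-M)-((r-M)@a)*a)
E
python3 - <<'E'
from m import *
q,e=snapshot("side");W=cloud("side",e);hsv=cv2.cvtColor(q,cv2.COLOR_BGR2HSV).astype(int)
m=((hsv[...,0]<5)|(hsv[...,0]>175))&(hsv[...,1]>150)&(np.linalg.norm(W-(P-.04*z),axis=2)<.09)
w=W[m];h=(w-P)@z;print("cap along tool: lo,hi",np.percentile(h,[1,99]),len(w))
d=w-P; d=d-np.outer(h,z); b=(h<-.02)&(h>-.085)
x=R[:,0];y=R[:,1];t=np.c_[d[b]@x,d[b]@y];A=np.c_[2*t,np.ones(len(t))];k=np.linalg.lstsq(A,(t**2).sum(1),rcond=None)[0];print("axis offset in tool x,y",k[:2],np.sqrt(k[2]+k[:2]@k[:2]))
cv2.imwrite("pics/over.png",cv2.resize(q[130:370,210:450],(600,600)))
E
```

```text
t 6.55 [ 0.60383904 -0.10925872  0.27042876] tilt err rotvec deg [ 0.09028771 -0.1096618   0.05283165] joints [ 19.  14. -30.  93.  31.  77.  -7.] 0.054544333648605975 [ 0.59198152  0.94638766 -0.56080125]
rim [ 0.61034461 -0.14351024  0.18821561] along 0.0640029449053621 lateral [ 0.00114247 -0.0136606   0.005765  ]
cap along tool: lo,hi [-0.08833995  0.01052101] 2159
axis offset in tool x,y [-0.00045737 -0.0009455 ] 0.0268379967854988
```

View pics/over.png

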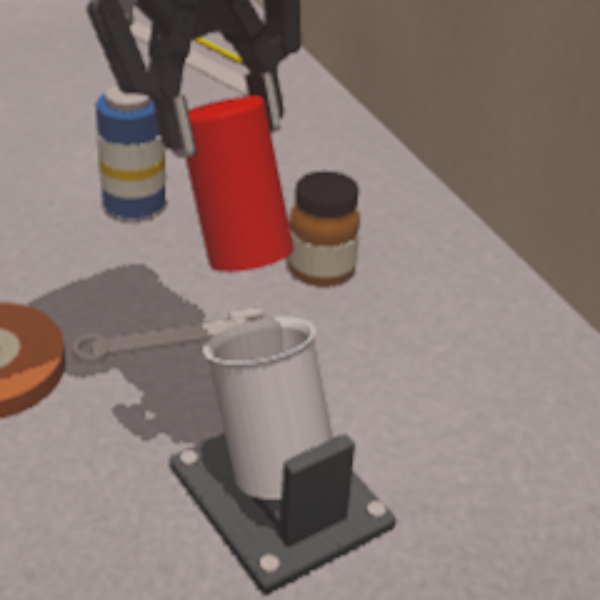

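The crop shows the tilted cap above the cup, rim at about (250,258) and lip at (262,342), with the axes parallel. The grip offset matches what I expected. I'll correct sideways and then approach along the axis.

Request:
step_arm --plan '[{"tx": -0.05,"ty": 0.55,"tz": -0.23,"rx": 0,"ry": 0,"rz": 0},{"tx": 0.04,"ty": -0.19,"tz": -0.45,"rx": 0,"ry": 0,"rz": 0},{"tx": 0.04,"ty": -0.19,"tz": -0.45,"rx": 0,"ry": 0,"rz": 0},{"tx": 0.04,"ty": -0.19,"tz": -0.45,"rx": 0,"ry": 0,"rz": 0},{"tx": 0.04,"ty": -0.19,"tz": -0.45,"rx": 0,"ry": 0,"rz": 0},{"tx": 0,"ty": 0,"tz": 0,"rx": 0,"ry": 0,"rz": 0},{"tx": 0,"ty": 0,"tz": 0,"rx": 0,"ry": 0,"rz": 0}]'

```text
t: 7.18
position: [0.6069, -0.1126, 0.219]
tcp_rot: [[-0.173, 0.982, 0.073], [0.905, 0.188, -0.382], [-0.389, -0.0, -0.921]]
wrist_force: [1.0, -0.4, 0.2]
opening: 0.0543
gripper_force: 31.8
```

```bash
python3 - <<'E'
from m import *
p,d=snapshot("top");q,e=snapshot("side")
cv2.imwrite("pics/align.png",np.hstack([cv2.resize(p[150:250,310:410],(400,400),interpolation=2),cv2.resize(q[200:300,265:365],(400,400),interpolation=2)]))
E
```

```text
t 7.1833 [ 0.60690592 -0.11259133  0.21896789] tilt err rotvec deg [ 0.01677723 -0.12164211  0.05181776] joints [ 19.  16. -30.  97.  33.  72. -10.] 0.054298839276180594 [ 0.95808979 -0.35962973  0.21118372]
rim [ 0.6133949  -0.14673722  0.13670951] along 0.015101252293012221 lateral [ 0.00052694  0.00179381 -0.00069967]
```

View pics/align.png

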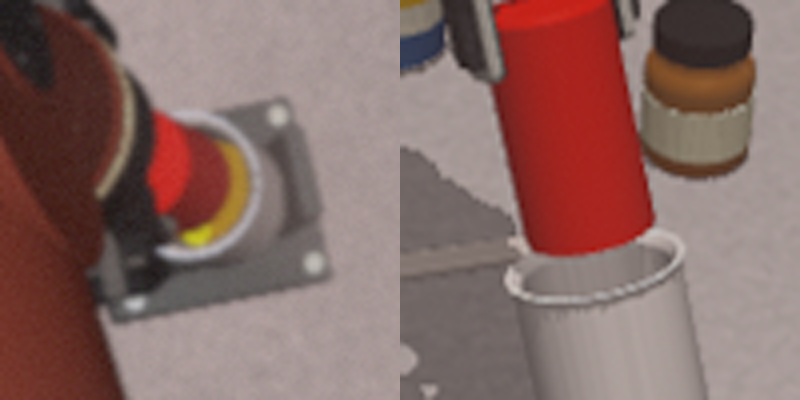

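The crops show the cap rim just above the mouth and inside the lip outline in both views. I'll correct the last 1.8 mm and enter.

Request:
step_arm --plan '[{"tx": -0.02,"ty": -0.07,"tz": 0.03,"rx": 0,"ry": 0,"rz": 0},{"tx": 0.02,"ty": -0.115,"tz": -0.276,"rx": 0,"ry": 0,"rz": 0},{"tx": 0.02,"ty": -0.115,"tz": -0.276,"rx": 0,"ry": 0,"rz": 0},{"tx": 0.02,"ty": -0.115,"tz": -0.276,"rx": 0,"ry": 0,"rz": 0},{"tx": 0,"ty": 0,"tz": 0,"rx": 0,"ry": 0,"rz": 0}]'

```text
t: 7.7
position: [0.6074, -0.1232, 0.198]
tcp_rot: [[-0.173, 0.982, 0.072], [0.905, 0.188, -0.383], [-0.389, -0.001, -0.921]]
wrist_force: [-0.2, -0.5, -0.9]
opening: 0.0546
gripper_force: 31.8
```

```bash
python3 m.py
```

```text
t 7.7 [ 0.60741238 -0.12323282  0.19796835] tilt err rotvec deg [ 0.02494167 -0.16752895  0.07151428] joints [ 19.  17. -29.  98.  33.  70. -10.] 0.05462068205528347 [-0.2210778  -0.46349993 -0.89833312]
rim [ 0.61382374 -0.15739265  0.11570967] along -0.008343609230662876 lateral [-8.01722916e-04  9.47742150e-05 -1.05359483e-04]
```

Request:
step_arm --plan '[{"tx": 0.03,"ty": -0.115,"tz": -0.276,"rx": 0,"ry": 0,"rz": 0},{"tx": 0.03,"ty": -0.115,"tz": -0.276,"rx": 0,"ry": 0,"rz": 0},{"tx": 0.03,"ty": -0.115,"tz": -0.276,"rx": 0,"ry": 0,"rz": 0},{"tx": 0,"ty": 0,"tz": 0,"rx": 0,"ry": 0,"rz": 0}]'

```text
t: 8.03
position: [0.6098, -0.1317, 0.1774]
tcp_rot: [[-0.173, 0.982, 0.072], [0.905, 0.188, -0.382], [-0.389, -0.001, -0.921]]
wrist_force: [-0.3, -0.6, -0.1]
opening: 0.0545
gripper_force: 31.8
```

Request:
step_arm --plan '[{"tx": 0.006,"ty": -0.03,"tz": -0.074,"rx": 0,"ry": 0,"rz": 0},{"tx": 0.006,"ty": -0.03,"tz": -0.074,"rx": 0,"ry": 0,"rz": 0},{"tx": 0,"ty": 0,"tz": 0,"rx": 0,"ry": 0,"rz": 0}]'

```text
t: 8.28
position: [0.6109, -0.1323, 0.1755]
tcp_rot: [[-0.173, 0.982, 0.075], [0.905, 0.189, -0.382], [-0.389, 0.001, -0.921]]
wrist_force: [-1.0, -0.8, -1.0]
opening: 0.0542
gripper_force: 31.8
```

Request:
step_arm --plan '[{"tx": 0.006,"ty": -0.03,"tz": -0.074,"rx": 0,"ry": 0,"rz": 0},{"tx": 0.006,"ty": -0.03,"tz": -0.074,"rx": 0,"ry": 0,"rz": 0},{"tx": 0,"ty": 0,"tz": 0,"rx": 0,"ry": 0,"rz": 0}]'

```text
t: 8.53
position: [0.6111, -0.1338, 0.1717]
tcp_rot: [[-0.173, 0.982, 0.075], [0.905, 0.189, -0.382], [-0.39, 0.001, -0.921]]
wrist_force: [0.2, -0.6, -0.3]
opening: 0.0544
gripper_force: 31.8
```

```bash
python3 m.py
```

```text
t 8.5333 [ 0.61113609 -0.13383719  0.17172891] tilt err rotvec deg [ 0.01564905 -0.02117755  0.01005724] joints [ 20.  19. -29.  99.  35.  67. -11.] 0.05436629736952932 [ 0.15938044 -0.61196132 -0.29220667]
rim [ 0.61779419 -0.16797667  0.08948139] along -0.036842393778039634 lateral [ 1.03237474e-03  3.97841547e-04 -8.45210975e-05]
```

```bash
python3 - <<'E'
from m import *
p=cv2.imread("pics/top0.png");W=cloud("top",np.load("top0.npy"));hsv=cv2.cvtColor(p,cv2.COLOR_BGR2HSV).astype(int)
m=(hsv[...,0]>15)&(hsv[...,0]<33)&(hsv[...,1]>140);m[:,:325]=0;m[:,395:]=0;m[:165]=0;m[240:]=0
m=cv2.erode(m.astype(np.uint8),np.ones((5,5)))>0
print(m.sum(),np.percentile((W[m]-M)@a,[5,25,50,75,95]))
E
```

```text
t 8.5333 [ 0.61113609 -0.13383719  0.17172891] tilt err rotvec deg [ 0.01564905 -0.02117755  0.01005724] joints [ 20.  19. -29.  99.  35.  67. -11.] 0.05436629736952932 [ 0.15938044 -0.61196132 -0.29220667]
rim [ 0.61779419 -0.16797667  0.08948139] along -0.036842393778039634 lateral [ 1.03237474e-03  3.97841547e-04 -8.45210975e-05]
248 [-0.06741351 -0.06589234 -0.06437996 -0.06311876 -0.06165831]
```

Request:
step_arm --plan '[{"tx": 0.006,"ty": -0.03,"tz": -0.074,"rx": 0,"ry": 0,"rz": 0},{"tx": 0.006,"ty": -0.03,"tz": -0.074,"rx": 0,"ry": 0,"rz": 0},{"tx": 0,"ty": 0,"tz": 0,"rx": 0,"ry": 0,"rz": 0}]'

```text
t: 8.78
position: [0.6113, -0.1355, 0.1679]
tcp_rot: [[-0.173, 0.982, 0.074], [0.905, 0.189, -0.382], [-0.39, 0.001, -0.921]]
wrist_force: [0.6, -0.4, 0.2]
opening: 0.0545
gripper_force: 31.8
```

The depth image puts the cushion at about 64 mm, and the rim is now at about 41 mm. I'll go to 55 mm and then feel for it.

Request:
step_arm --plan '[{"tx": 0,"ty": -0.03,"tz": -0.074,"rx": 0,"ry": 0,"rz": 0},{"tx": 0,"ty": -0.03,"tz": -0.074,"rx": 0,"ry": 0,"rz": 0},{"tx": 0.006,"ty": -0.03,"tz": -0.074,"rx": 0,"ry": 0,"rz": 0},{"tx": 0.006,"ty": -0.03,"tz": -0.074,"rx": 0,"ry": 0,"rz": 0},{"tx": 0,"ty": 0,"tz": 0,"rx": 0,"ry": 0,"rz": 0}]'

```text
t: 9.2
position: [0.6116, -0.1385, 0.1604]
tcp_rot: [[-0.173, 0.982, 0.074], [0.905, 0.189, -0.382], [-0.389, 0.001, -0.921]]
wrist_force: [0.4, -0.2, 0.4]
opening: 0.0542
gripper_force: 31.8
```

Request:
step_arm --plan '[{"tx": 0.006,"ty": -0.03,"tz": -0.074,"rx": 0,"ry": 0,"rz": 0},{"tx": 0.006,"ty": -0.03,"tz": -0.074,"rx": 0,"ry": 0,"rz": 0},{"tx": 0.006,"ty": -0.03,"tz": -0.074,"rx": 0,"ry": 0,"rz": 0},{"tx": 0,"ty": 0,"tz": 0,"rx": 0,"ry": 0,"rz": 0}]'

```text
t: 9.53
position: [0.6121, -0.1407, 0.1549]
tcp_rot: [[-0.173, 0.982, 0.074], [0.905, 0.189, -0.382], [-0.389, 0.001, -0.921]]
wrist_force: [-0.2, 0.4, -0.8]
opening: 0.0544
gripper_force: 31.8
```

```bash
python3 m.py
```

```text
t 9.5333 [ 0.61206683 -0.14071466  0.15485431] tilt err rotvec deg [ 0.01546985 -0.04247703  0.01887683] joints [ 20.  20. -28. 100.  36.  65. -12.] 0.05437922188035086 [-0.16337448  0.4011633  -0.81452062]
rim [ 0.6186891  -0.1748549   0.07260421] along -0.05508201163485286 lateral [ 0.00055999  0.0004875  -0.0001619 ]
```

Perfectly centred and no contact yet. I'll feel downwards in small steps.

Request:
step_arm --plan '[{"tx": 0.003,"ty": -0.023,"tz": -0.055,"rx": 0,"ry": 0,"rz": 0},{"tx": 0.003,"ty": -0.023,"tz": -0.055,"rx": 0,"ry": 0,"rz": 0},{"tx": 0,"ty": 0,"tz": 0,"rx": 0,"ry": 0,"rz": 0},{"tx": 0,"ty": 0,"tz": 0,"rx": 0,"ry": 0,"rz": 0}]'

```text
t: 9.87
position: [0.6124, -0.1417, 0.1525]
tcp_rot: [[-0.173, 0.982, 0.075], [0.905, 0.189, -0.382], [-0.389, 0.001, -0.921]]
wrist_force: [-0.5, 0.5, -0.2]
opening: 0.0549
gripper_force: 31.8
```

Request:
step_arm --plan '[{"tx": 0.003,"ty": -0.023,"tz": -0.055,"rx": 0,"ry": 0,"rz": 0},{"tx": 0.003,"ty": -0.015,"tz": -0.037,"rx": 0,"ry": 0,"rz": 0},{"tx": 0,"ty": 0,"tz": 0,"rx": 0,"ry": 0,"rz": 0},{"tx": 0,"ty": 0,"tz": 0,"rx": 0,"ry": 0,"rz": 0}]'

```text
t: 10.2
position: [0.6125, -0.1426, 0.1502]
tcp_rot: [[-0.173, 0.982, 0.075], [0.905, 0.189, -0.382], [-0.39, 0.001, -0.921]]
wrist_force: [0.3, -1.1, -0.1]
opening: 0.0546
gripper_force: 31.8
```

Depth is about 60 mm. Continuing 1.5 mm at a time.

Request:
step_arm --plan '[{"tx": 0.003,"ty": -0.023,"tz": -0.055,"rx": 0,"ry": 0,"rz": 0},{"tx": 0,"ty": 0,"tz": 0,"rx": 0,"ry": 0,"rz": 0},{"tx": 0,"ty": 0,"tz": 0,"rx": 0,"ry": 0,"rz": 0}]'

```text
t: 10.45
position: [0.6126, -0.1432, 0.1488]
tcp_rot: [[-0.173, 0.982, 0.075], [0.905, 0.189, -0.382], [-0.39, 0.001, -0.921]]
wrist_force: [0.1, 1.2, -0.1]
opening: 0.0548
gripper_force: 31.8
```

Request:
step_arm --plan '[{"tx": 0.003,"ty": -0.023,"tz": -0.055,"rx": 0,"ry": 0,"rz": 0},{"tx": 0,"ty": 0,"tz": 0,"rx": 0,"ry": 0,"rz": 0},{"tx": 0,"ty": 0,"tz": 0,"rx": 0,"ry": 0,"rz": 0}]'

```text
t: 10.7
position: [0.6127, -0.1438, 0.1475]
tcp_rot: [[-0.173, 0.982, 0.075], [0.905, 0.189, -0.382], [-0.389, 0.001, -0.921]]
wrist_force: [-0.0, -0.6, -0.7]
opening: 0.0544
gripper_force: 31.8
```

Request:
step_arm --plan '[{"tx": 0.003,"ty": -0.023,"tz": -0.055,"rx": 0,"ry": 0,"rz": 0},{"tx": 0,"ty": 0,"tz": 0,"rx": 0,"ry": 0,"rz": 0},{"tx": 0,"ty": 0,"tz": 0,"rx": 0,"ry": 0,"rz": 0}]'

```text
t: 10.95
position: [0.6129, -0.1442, 0.1463]
tcp_rot: [[-0.173, 0.982, 0.075], [0.905, 0.189, -0.382], [-0.39, 0.002, -0.921]]
wrist_force: [-0.3, 0.4, 1.0]
opening: 0.0545
gripper_force: 31.9
```

Request:
step_arm --plan '[{"tx": 0.003,"ty": -0.023,"tz": -0.055,"rx": 0,"ry": 0,"rz": 0},{"tx": 0,"ty": 0,"tz": 0,"rx": 0,"ry": 0,"rz": 0},{"tx": 0,"ty": 0,"tz": 0,"rx": 0,"ry": 0,"rz": 0}]'

```text
t: 11.2
position: [0.613, -0.1448, 0.145]
tcp_rot: [[-0.173, 0.982, 0.075], [0.905, 0.189, -0.382], [-0.39, 0.002, -0.921]]
wrist_force: [-0.2, 1.3, 3.6]
opening: 0.0541
gripper_force: 32.0
```

Contact felt, at the expected depth of about 66 mm. I'll press 0.7 mm more to confirm.

Request:
step_arm --plan '[{"tx": 0.002,"ty": -0.011,"tz": -0.026,"rx": 0,"ry": 0,"rz": 0},{"tx": 0,"ty": 0,"tz": 0,"rx": 0,"ry": 0,"rz": 0},{"tx": 0,"ty": 0,"tz": 0,"rx": 0,"ry": 0,"rz": 0}]'

```text
t: 11.45
position: [0.6131, -0.145, 0.1443]
tcp_rot: [[-0.173, 0.982, 0.075], [0.905, 0.189, -0.382], [-0.39, 0.002, -0.921]]
wrist_force: [-0.1, 2.0, 3.1]
opening: 0.0545
gripper_force: 32.1
```

Request:
step_arm --plan '[{"tx": 0,"ty": 0,"tz": 0,"rx": 0,"ry": 0,"rz": 0},{"tx": 0,"ty": 0,"tz": 0,"rx": 0,"ry": 0,"rz": 0},{"tx": 0,"ty": 0,"tz": 0,"rx": 0,"ry": 0,"rz": 0},{"tx": 0,"ty": 0,"tz": 0,"rx": 0,"ry": 0,"rz": 0},{"tx": 0,"ty": 0,"tz": 0,"rx": 0,"ry": 0,"rz": 0},{"tx": 0,"ty": 0,"tz": 0,"rx": 0,"ry": 0,"rz": 0},{"tx": 0,"ty": 0,"tz": 0,"rx": 0,"ry": 0,"rz": 0}]' --gripper 0

```text
t: 12.03
position: [0.6129, -0.1452, 0.1441]
tcp_rot: [[-0.173, 0.982, 0.075], [0.905, 0.189, -0.382], [-0.39, 0.001, -0.921]]
wrist_force: [0.2, 0.6, -0.2]
opening: 0.0857
gripper_force: 0.0
```

```bash
python3 m.py
```

```text
t 12.0333 [ 0.61288343 -0.14518315  0.14409699] tilt err rotvec deg [ 0.01647838 -0.01508909  0.00759949] joints [ 20.  20. -28. 100.  36.  64. -12.] 0.08572151072141117 [ 0.22805511  0.64348574 -0.19879023]
rim [ 0.61955174 -0.17932353  0.06185067] along -0.06675844485658254 lateral [ 0.00054732  0.00047949 -0.00016073]
```

Released, with zero load. I'll retreat along the axis.

Request:
step_arm --plan '[{"tx": -0.015,"ty": 0.076,"tz": 0.184,"rx": 0,"ry": 0,"rz": 0},{"tx": -0.03,"ty": 0.153,"tz": 0.368,"rx": 0,"ry": 0,"rz": 0},{"tx": -0.03,"ty": 0.153,"tz": 0.368,"rx": 0,"ry": 0,"rz": 0},{"tx": -0.045,"ty": 0.23,"tz": 0.55,"rx": 0,"ry": 0,"rz": 0},{"tx": -0.045,"ty": 0.23,"tz": 0.55,"rx": 0,"ry": 0,"rz": 0},{"tx": -0.06,"ty": 0.3,"tz": 0.74,"rx": 0,"ry": 0,"rz": 0},{"tx": -0.06,"ty": 0.3,"tz": 0.74,"rx": 0,"ry": 0,"rz": 0},{"tx": 0,"ty": 0,"tz": 0,"rx": 0,"ry": 0,"rz": 0}]'

```text
t: 12.7
position: [0.6077, -0.1061, 0.2374]
tcp_rot: [[-0.173, 0.981, 0.082], [0.904, 0.192, -0.382], [-0.39, 0.008, -0.921]]
wrist_force: [0.9, 0.4, 0.6]
opening: 0.0854
gripper_force: 0.0
```

```bash
python3 - <<'E'
from m import *
q,e=snapshot("side"); cv2.imwrite("pics/end.png",q[60:400,160:460])
E
```

```text
t 12.7 [ 0.60765918 -0.1061249   0.23744493] tilt err rotvec deg [-0.00244199  0.39572285 -0.16432881] joints [ 19.  15. -30.  96.  32.  73. -10.] 0.08543901343272134 [0.94105535 0.41632417 0.61592554]
rim [ 0.61501947 -0.14021708  0.15523763] along 0.034535819242182235 lateral [ 3.60837796e-03  8.89568522e-04 -7.19664359e-05]
```

View pics/end.png

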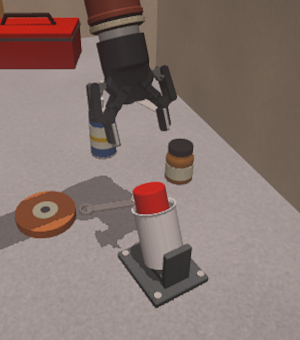

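The cap sits in the cup at (150,195), the can is upright at (103,138), and the gripper is clear. Handing in.

```bash
python3 -c "
from station import *
print(sign_off())"
```

```text
the job is handed in; nothing more can be done
None
```

The cap is parked open end down in the slanted cup, let go only after I felt about 4 N from the cushion at roughly 66 mm. The can is still standing, the bystanders look undisturbed in the last picture, and the job was handed in at about 12.8 s.

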